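# Close the capsules in a hand filler with the flat pressing block

## Robot

A 6-joint arm with a two-finger parallel gripper is mounted at the origin on the work surface. World frame = base frame: x ahead of the robot, y to its left, z up, the work surface at z = 0. Lengths are in m, angles in rad, forces in N, time in s.
With the tool pointing down it reaches from about 0.3 to 0.875 m from the base axis. Payload 6.4 kg.
Tool frame: the origin (TCP) lies at the very end of the fingers, on their centre line; the grasp point (between the pads) lies 19 mm behind it; z points along the fingers, y is the direction in which the jaws open and shut (so a half turn about z gives the same grasp; the last joint's range is limited). The gripper opens to 85 mm and grips with 20 to 120 N. Pads are 22 mm wide; open, the fingers measure 114 mm over their backs; the gripper's body (76 mm by 85 mm) begins 54 mm behind the grasp point. The pads swing forward as they close: fully open they stand 13 mm farther back than shut.
Start: joints at [-1.406, 0.181, 1.607, -0, 1.354, -0.206], TCP at [0.208, -0.536, 0.198] pointing down, gripper open.
Joint ranges: [-2.99, 2.99], [-0.89, 2.07], [0.3, 2.58], [-1.14, 4.28], [0, 2.63], [-3.12, 3.12]. Speed limits (rad/s): [2.57, 2.57, 3.01, 3.14, 3.14, 3.14].

## Interface

Orientations are given as a unit quaternion [w, x, y, z].
In Python, from bench import telemetry, imaging, ctrl gives the robot as it stands.
- The arm moves only by the shell command python3 -m pendant 'ROWS' [OPENING]. ROWS is JSON, a list that holds one entry, the list of rows, each a list of 6 numbers: the shift along the tool's x, y, z in units of 200 mm (1.0 is 200 mm), then the turn, a rotation vector about the tool's x, y, z in units of pi rad (1.0 is pi rad). In form: [[[tx, ty, tz, rx, ry, rz], ...]]. A call has 1 to 12 rows; each row shifts and turns the pose as measured when the row begins, along the tool's axes as they then stand; what a row does not reach is not made up. A row lasts 1/8 s, in which the tool goes at most 62.5 mm and 10.7 degrees, less where a joint would pass 70% of its speed; a pose out of reach is approached as far as the arm can. A call with a number of a shift or a turn outside -1 to 1 is refused whole. A call with a gripper value outside its range is refused whole. OPENING is the closure, from 0 (fully open) to 1 (shut), set as the call begins (- or left out, the last holds). The fingers move at their own pace and stop on an object; the grip force is fixed at half the most. Time passes only in rows, so rows that do not move let the fingers close. It gives the time, the measured TCP pose, the force and the opening at its end, in the units of the state.
- telemetry.get_obs(): the state, without advancing time (a new reading comes with each control period).
- imaging.camera(name): name is "scene" or "top"; returns a dict with "pixels" (400x640x3 uint8, blue, green, red), "vfov" (degrees; the focal length in pixels is half the picture's height over the tangent of half this angle, whatever the lens; pixels are square), "cx", "cy" (the principal point, pixels), "R" (3x3) and "t" (3): a world point X has camera coordinates R X + t. Camera axes: x right, y down, z forward; pixel columns grow to the right and rows downward; lengths in m; the calibration is good to about 2 mm. A picture is of the moment at which its call begins. There is no depth.
- ctrl.hand_in(): hands the job in, once; it reports no verdict.
The state is a dict: "time_s": time; "q": joint angles; "dq": joint speeds; "joint_efforts": joint torques, N m; "eef_pos": TCP position; "eef_rot": TCP orientation; "wrist_force": force on the tool from outside, world axes, zero at the start; "torque": the same for the moment, N m; "opening": opening from 0.0 (shut) to 1.0 (fully open).
Only numpy, scipy, OpenCV 4.12 (cv2) and the standard library are available. Lean on these libraries where they do the work, as an engineer would, in place of code of your own. Each camera call takes 0.05 s, during which the arm holds its last target.

## Task

The filled capsules in the hand capsule filler must be pushed shut. Take the flat-footed pressing block with the T handle (not the round-knobbed tamper that stands on pins) from the tool tray, set it squarely inside the low rim on top of the sprung cap plate, and press the plate straight down, kept level, until it sits fully home on its stops; bear down there with about 20 N on the plate for a good second, never as much as 40 N or the capsules crack. Then ease off so that the plate springs back up, and stand the block upright back in the tray where it was; press with the block only, and leave everything else undisturbed.

Things in the scene. Friction and masses are not known exactly. Their poses are not given: they have to be found in the camera images.
- filler: Hand capsule filler, fixed: aluminium base slab 140 (x) x 180 (y) x 12 mm with four upright guide posts with coil springs (at x = +-54, y = +-74 mm; 14 mm heads, tops 57 mm high). Origin: centre of its underside, z up. On it lies the white plate with the capsule bodies and four stop pads, hidden under the cap plate.
- cap_plate: Sprung aluminium cap plate of the filler, 124 (x) x 164 (y) x 8 mm, 0.3 kg, seen from above with 24 capsule caps in its middle. Origin: centre of its underside (44 mm above the filler's underside at the top of its travel), axes as the filler's. Its corner springs let it tilt (about 2 to 4 N m per rad) if pushed off centre, and lift it again when released.
- plate_travel (a joint): How far the cap plate is pushed down, in m, 0 at the top. It starts to move under about 4 N of push and each further mm takes 0.7 N more. The stop pads below it are set for the capsule size and differ from day to day: it meets them somewhere between 5 and 12 mm, under about 7 to 12 N, and there it stops dead; no given pose tells it beforehand, the push does.
- seat (a point): Centre of the cap plate's flat upper face, 8 mm above its underside, axes as the filler's. Round it stands a rim 4 mm high, 5 mm thick, whose inside measures 66 (x) x 96 (y) mm: the pressing block's foot fits inside it with 3 mm to spare on each side.
- tray: Shallow steel tool tray, fixed: 130 (x) x 265 (y) x 12 mm outside, walls and floor 4 mm thick, holding the pressing block and the pin tamper side by side along y. Origin: centre of its underside.
- press_block: Flat pressing block, loose, standing upright in the tray: steel foot 60 (x) x 90 (y) x 12 mm with, upright on its middle, a black T handle: 26 (x) x 40 (y) mm, widening to 64 mm in y from 48 to 62 mm above the underside (its top). Weighs 0.22 to 0.32 kg. Origin: centre of the foot's underside, z up along the handle. It fits the rim with its x along the filler's x (a half turn is equal).
- press_handle (a point): Grip point in the handle's middle, 37 mm above the foot's underside (25 mm above the foot's top); grip it across its x (26 mm).
- pin_tamper: Bystander: powder tamper in the tray, with a round black knob 36 mm across instead of a T handle; its 60 x 90 x 8 mm foot stands on 24 steel pins 14 mm long and its top is 64 mm high. Loose. Origin: centre of its underside. The two tools may stand either way round.
- capsule_bottle: Bystander: amber jar with white cap, 56 mm across, 85 mm high, loose. Origin: centre of its underside.
- powder_tub: Bystander: white tub, 72 mm across, 75 mm high, loose. Origin: centre of its underside.
- dose_cup: Bystander: small clear medicine cup, 38 mm across, 34 mm high, loose. Origin: centre of its underside.
- tube_clamp: Bystander: blue plastic tubing clamp, 56 x 16 x 18 mm, loose. Origin: centre of its underside.
- spatula: Bystander: slim spatula 177 mm long lying flat, loose. Origin: its middle.
- beaker: Bystander: glass beaker, 64 mm across, 85 mm high, loose. Origin: centre of its underside.
Mind the look-alikes: they are no part of the job. Leave any turquoise or yellow look-alike of the press_block alone.

How it is judged:
On the way, in this order (a step that is already met when the one before it is completed fails the run):
1. the pressing block is lifted out of the tray (z of press_block in the frame of tray above 0.03 m), for 0.1 s.
2. the plate is home: level (0.025 rad) and at rest, the block upright (0.05 rad) and flat inside the rim (within 6 mm), bearing with 16 to 38 N (more than the springs alone can take) for 1 s (value of joint plate_travel above 0.004 m and velocity of joint plate_travel below 0.004 m/s and angle between seat's own z axis and vertical below 0.025 rad and angle between press_block's own z axis and vertical below 0.05 rad and horizontal distance between press_block and seat below 0.006 m and z of press_block in the frame of seat below 0.0025 m and contact force between press_block and cap_plate between 16 and 38 N), for 1 s.
3. the cap plate has sprung back up and the block is off it (value of joint plate_travel below 0.002 m and z of press_block in the frame of seat above 0.01 m), for 0.1 s.
At the end, for the whole second after the job is handed in: The pressing block stands upright (within 0.06 rad) and still on the tray's floor within 30 mm of where it stood at the start; the cap plate is back up (within 2 mm) and level; all else is where it was (distance of press_block from where it was at the start of the episode below 0.03 m and angle between press_block's own z axis and vertical below 0.06 rad and z of press_block in the frame of tray below 0.007 m and linear speed of press_block below 0.02 m/s and value of joint plate_travel below 0.002 m and angle between seat's own z axis and vertical below 0.02 rad); the robot touches nothing.
It fails at once if the block bears on the cap plate with more than 40 N (capsules crack) (contact force between press_block and cap_plate above 40 N).
It fails at once if the cap plate is tilted by more than 0.08 rad (angle between seat's own z axis and vertical above 0.08 rad).
It fails at once if the gripper or arm itself pushes on the cap plate (over 3 N) (contact force between any of the fingers, the arm and cap_plate above 3 N).
It fails at once if a bystander is moved by more than 20 mm (distance of any of pin_tamper, capsule_bottle, powder_tub, dose_cup, tube_clamp, spatula, beaker from where it was at the start of the episode above 0.02 m).
It also fails if it takes over 67 s, if anything falls off the work surface, if the arm or the gripper's body presses on something with over 40 N, if the wrist force passes 120 N, or if a joint passes its speed limit or range.

## Working session

There is one attempt and no reset: what is moved stays moved. The work goes in short steps, Python scripts to look and compute and a shell command to move; the robot and the scene stay as the last step left them, time stands still between calls to the robot, and variables do not carry over. Pictures are saved under pics/ and viewed, and the job is handed in when it is done.

```bash
mkdir -p pics; ls
python3 - <<'E'
from bench import telemetry, imaging, ctrl
import cv2
print(telemetry.get_obs())
for n in("scene","top"):
    c=imaging.camera(n); cv2.imwrite(f"pics/{n}0.png",c["pixels"]); print({k:v for k,v in c.items() if k!="pixels"})
E
```

```text
pics
{'time_s': 0.0, 'q': array([-1.40631063e+00,  1.81490984e-01,  1.60801267e+00,  3.17890475e-05,
        1.35380431e+00, -2.06285965e-01]), 'dq': array([-0.0015347 , -0.0013496 ,  0.0011652 , -0.00079585, -0.00091291,
       -0.00035809]), 'joint_efforts': array([-5.03292904e-05, -4.44873762e+01, -3.51337194e+01, -3.52504621e-04,
        9.30717972e-03,  1.54632914e-05]), 'eef_pos': array([ 0.20827538, -0.53530364,  0.1971101 ]), 'eef_rot': array([-8.57146278e-04,  9.82865477e-01,  1.84322322e-01,  3.34393196e-05]), 'wrist_force': array([0.46538131, 0.2935114 , 0.38546772]), 'torque': array([-0.02484423, -0.00069884,  0.02050811]), 'opening': 0.9986063514075433}
{'vfov': 42.3071158087298, 'cx': 319.76732106800034, 'cy': 198.58942874450864, 'R': array([[-0.41620728,  0.90900858, -0.02179218],
       [ 0.5953073 ,  0.25430051, -0.76219451],
       [-0.68729959, -0.33020395, -0.64698116]]), 't': array([ 0.28068868, -0.26784164,  1.80589999])}
{'vfov': 48.81610353534855, 'cx': 321.28927895993155, 'cy': 196.92394189925596, 'R': array([[-0.01431315, -0.99988894,  0.00415173],
       [-0.99738474,  0.01398287, -0.0709095 ],
       [ 0.07084357, -0.00515581, -0.99747411]]), 't': array([-0.0419116 ,  0.55272454,  1.18158883])}
```

View pics/scene0.png

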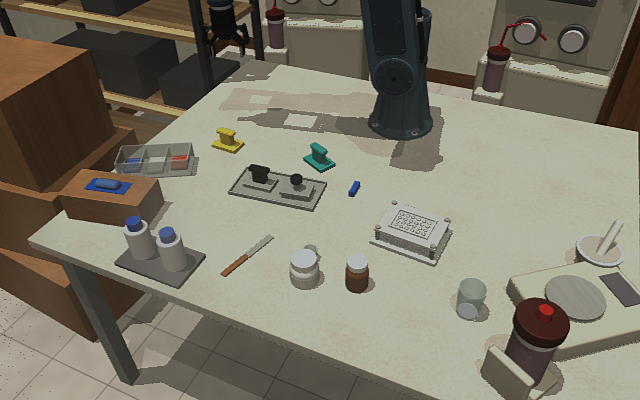

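View pics/top0.png

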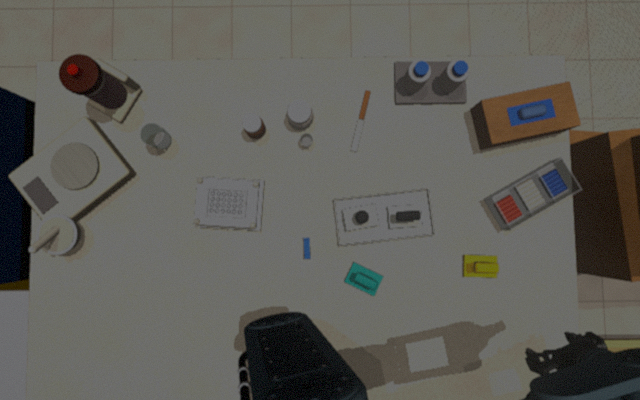

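Run:
```python
import cv2, numpy as np
a=cv2.imread("pics/top0.png")
f=lambda c,s:cv2.resize(cv2.convertScaleAbs(c,alpha=1.6),None,fx=s,fy=s,interpolation=cv2.INTER_CUBIC)
cv2.imwrite("pics/tf.png",f(a[165:245,185:275],7)); cv2.imwrite("pics/tt.png",f(a[180:255,325:440],6))
b=cv2.imread("pics/scene0.png")
cv2.imwrite("pics/sf.png",cv2.resize(b[190:270,360:460],None,fx=7,fy=7,interpolation=cv2.INTER_CUBIC)); cv2.imwrite("pics/st.png",cv2.resize(b[155:215,222:332],None,fx=7,fy=7,interpolation=cv2.INTER_CUBIC))
```

```text
(no output)
```

View pics/tf.png

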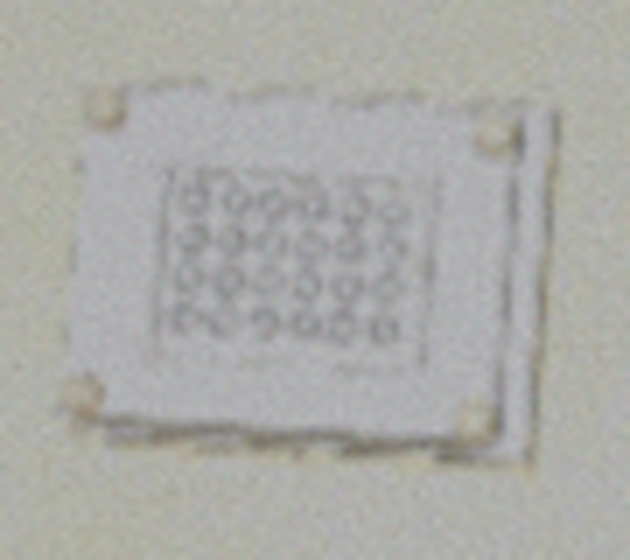

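View pics/tt.png

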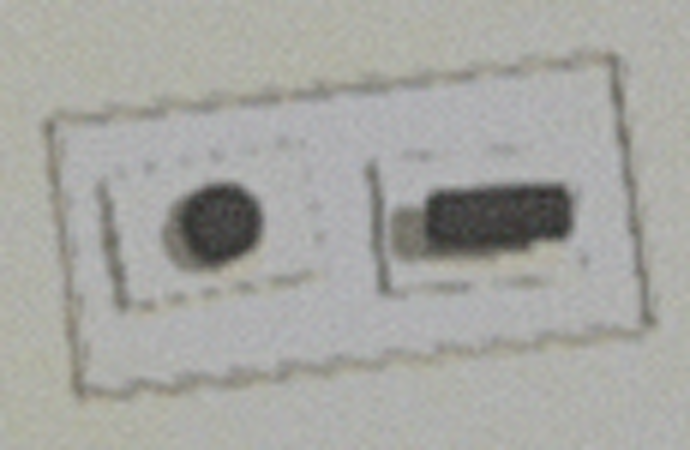

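View pics/sf.png

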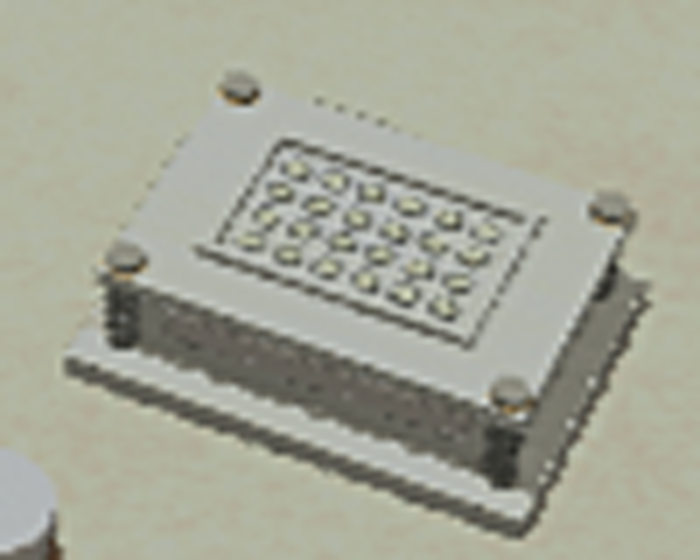

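View pics/st.png

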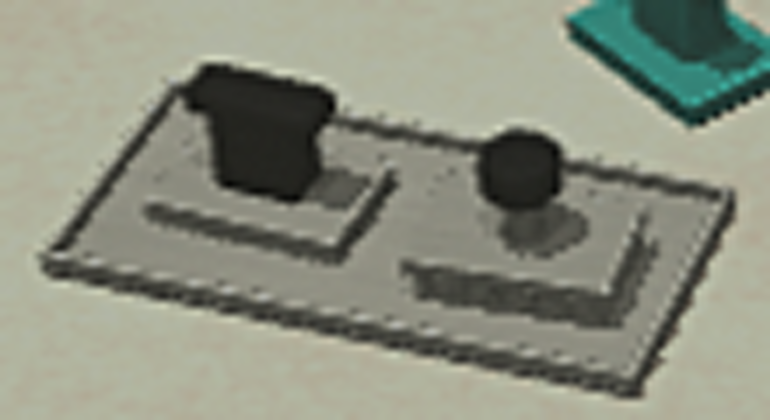

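```bash
cat > h.py <<'E'
import numpy as np, cv2
from bench import telemetry, imaging, ctrl
def cast(c,uv,z):
    f=200/np.tan(np.radians(c["vfov"]/2)); uv=np.atleast_2d(np.array(uv,float))
    d=np.c_[(uv[:,0]-c["cx"])/f,(uv[:,1]-c["cy"])/f,np.ones(len(uv))]@c["R"]
    C=-c["R"].T@c["t"]; return C+d*((z-C[2])/d[:,2])[:,None]
def proj(c,X):
    f=200/np.tan(np.radians(c["vfov"]/2)); p=np.atleast_2d(X)@c["R"].T+c["t"]
    return np.c_[c["cx"]+f*p[:,0]/p[:,2],c["cy"]+f*p[:,1]/p[:,2]]
def un(p,s,o): return (np.array(p,float)+.5)/s-.5+np.array(o)
E
python3 - <<'E'
from h import *
np.set_printoptions(precision=4,suppress=True)
T=imaging.camera("top");S=imaging.camera("scene")
print("camT",-T["R"].T@T["t"],"camS",-S["R"].T@S["t"])
def rep(n,P):
    # order: (+x,+y),(+x,-y),(-x,+y),(-x,-y)
    P=P[:,:2]; v=(P[0]-P[1]+P[2]-P[3]); u=P[0]+P[1]-P[2]-P[3]
    print(n,P.mean(0),"yaw(y)",np.degrees(np.arctan2(-v[0],v[1])),"yaw(x)",np.degrees(np.arctan2(u[1],u[0])),"len",np.hypot(*v)/2,np.hypot(*u)/2)
rep("heads T",cast(T,un([(104,107),(497,135),(82,391),(475,418)],7,(185,165)),.057))
# scene: +x is toward viewer(down); +y right
hs=un([(510,392),(125,257),(610,208),(240,87)],7,(360,190))
rep("heads S",cast(S,hs,.056))
# rim outside corners S
rep("rim T",cast(T,un([(175,168),(437,180),(155,362),(425,372)],7,(185,165)),.054))
rep("rim S",cast(S,un([(470,345),(198,248),(545,218),(275,145)],7,(360,190)),.055))
rep("tray T",cast(T,un([(50,120),(615,60),(80,393),(650,322)],6,(325,180)),.012))
rep("tray S",cast(S,un([(635,388),(45,262),(730,195),(180,88)],7,(222,155)),.012))
for n,c,roi in(("T",T,(185,245,385,430)),("S",S,(155,190,240,280))):
    g=c["pixels"].max(2)[roi[0]:roi[1],roi[2]:roi[3]]; 
    m=(g<(60 if n=="T" else 60)).astype(np.uint8)
    k=cv2.connectedComponentsWithStats(m); i=1+np.argmax(k[2][1:,4]); mm=(k[1]==i).astype(np.uint8)
    ct=max(cv2.findContours(mm,0,1)[0],key=cv2.contourArea)
    r=cv2.minAreaRect(ct); print(n,k[2][i],k[3][i]+[roi[2],roi[0]],r[0][0]+roi[2],r[0][1]+roi[0],r[1],r[2])
    if n=="T":
        b=cv2.boxPoints(r)+[roi[2],roi[0]]; print(cast(T,b,.066)); print(cast(T,[(r[0][0]+roi[2],r[0][1]+roi[0])],.066))
        print(g[15:48:1,22]) ; print(g[30])
E
```

```text
camT [ 0.467  -0.0435  1.218 ] camS [1.5175 0.4093 0.9704]
heads T [0.5394 0.202 ] yaw(y) -4.815289238339919 yaw(x) -4.371529527369933 len 0.14839751433822487 0.1071578736539518
heads S [0.54   0.2019] yaw(y) -4.5564855857303455 yaw(x) -4.522232876990713 len 0.14743952577113303 0.10762609110109377
rim T [0.5365 0.1994] yaw(y) -3.1799687241034564 yaw(x) -4.684496945534839 len 0.10047760579361434 0.07313927304915897
rim S [0.5413 0.2032] yaw(y) -2.5442355109110735 yaw(x) -6.261554624869398 len 0.10450173765422473 0.07087973618713492
tray T [ 0.4958 -0.2172] yaw(y) 5.750393464125611 yaw(x) 5.5660234150707355 len 0.2609413150962422 0.12265157379541658
tray S [ 0.5014 -0.2154] yaw(y) 5.687856769382191 yaw(x) 5.748770051675615 len 0.25943410715450765 0.1280688819560344
T [ 11  26  24  11 220] [407.25   215.8909] 407.4620704650879 216.04483032226562 (9.633275985717773, 23.50187110900879) 85.2363510131836
[[ 0.506  -0.2426  0.066 ]
 [ 0.5102 -0.3041  0.066 ]
 [ 0.4851 -0.3054  0.066 ]
 [ 0.4809 -0.2441  0.066 ]]
[[ 0.4955 -0.2741  0.066 ]]
[109 109 113 109  99 101 107 114 111 108  93  63  43  39  39  43  46  49
  37  45  40  63  86 104 112 109 105 108 108 111 112 110 111]
[113 103  75  77 102  92  81  80  77  77  73  46  38  43  46  50  49  46
  49  47  44  45  43  51  47  40  42  45  44  46  46  47  43  43  50  78
 107 113 111 113 108 112 111 108  99]
S [  8   9  22  20 283] [259.0636 173.2085] 257.46153831481934 173.6923065185547 (21.1805419921875, 16.865985870361328) 11.309932708740234
```

```bash
cat >> h.py <<'E'
from scipy.spatial.transform import Rotation as Ro
def delta(p,yaw):
    """tool-frame shift (units of 200mm) & turn (units pi) to TCP p, tool down with tool-x at yaw deg"""
    o=telemetry.get_obs(); R=Ro.from_quat(o["eef_rot"],scalar_first=True)
    G=Ro.from_matrix(np.c_[[np.cos(np.radians(yaw)),np.sin(np.radians(yaw)),0],[np.sin(np.radians(yaw)),-np.cos(np.radians(yaw)),0],[0,0,-1]])
    d=R.inv().apply(np.array(p)-o["eef_pos"])/.2; w=(R.inv()*G).as_rotvec()/np.pi
    print("t",round(o["time_s"],2),"pos",o["eef_pos"].round(4),"shift",d.round(4),"turn",w.round(4),"F",o["wrist_force"].round(2),"T",o["torque"].round(2),"open",round(o["opening"],3))
E
python3 - <<'E'
from h import *
T=imaging.camera("top");S=imaging.camera("scene")
def pts(x,y,yaw,L,z0):
    a=np.radians(yaw);R=np.array([[np.cos(a),-np.sin(a)],[np.sin(a),np.cos(a)]])
    return np.array([[*(np.array([x,y])+R@np.array(l[:2])),z0+l[2]] for l in L])
bx=[(sx*.013,sy*.032,.062) for sx in(1,-1) for sy in(1,-1)]; ft=[(sx*.03,sy*.045,.012) for sx in(1,-1) for sy in(1,-1)]
for n,c,o in(("T",T,(325,180,440,255)),("S",S,(222,155,332,215))):
    im=cv2.resize(c["pixels"][o[1]:o[3],o[0]:o[2]],None,fx=6,fy=6,interpolation=cv2.INTER_CUBIC)
    for q in proj(c,pts(.496,-.2755,4,bx+ft,.004)):
        u=((q-[o[0],o[1]]+.5)*6-.5); cv2.circle(im,tuple(int(round(v)) for v in u),3,(0,0,255),-1)
    cv2.imwrite(f"pics/chk{n}.png",im)
delta((.496,-.2755,.12),94)
E
```

```text
t 0.3 pos [ 0.2084 -0.5357  0.1977] shift [ 1.8118 -0.6911  0.389 ] turn [-1.000e-04 -2.000e-04 -4.042e-01] F [ 0.25  0.33 -0.46] T [0.01 0.02 0.  ] open 1.002
```

View pics/chkT.png

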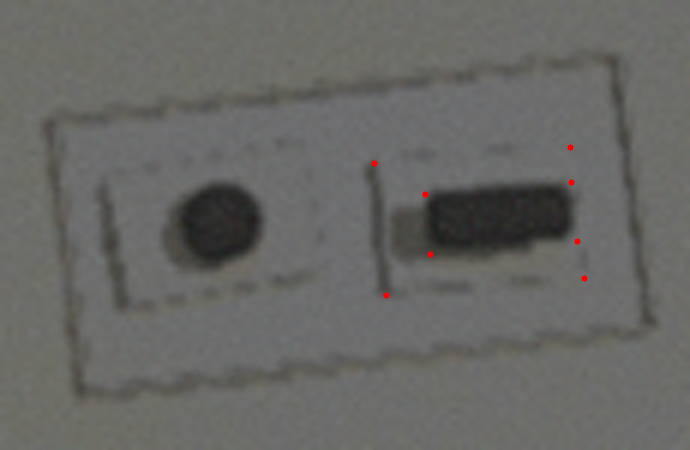

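View pics/chkS.png

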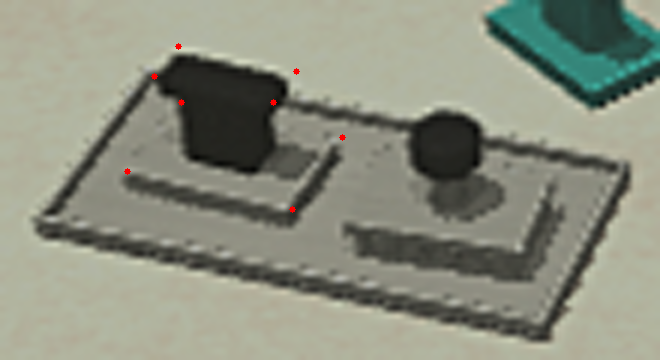

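```bash
python3 -m pendant '[[[0,0,0,0,0,-0.058],[0,0,0,0,0,-0.058],[0,0,0,0,0,-0.058],[0,0,0,0,0,-0.058],[0,0,0,0,0,-0.058],[0,0,0,0,0,-0.058],[0,0,0,0,0,-0.058],[0,0,0,0,0,0]]]' 0; python3 -c "
from h import *
delta((.496,-.2755,.12),94)"
```

```text
time_s: 1.3
eef_pos: [0.2082, -0.5351, 0.1969]
eef_rot: [-0.001, 0.667, 0.745, 0.001]
wrist_force: [-0.4, -0.3, -0.3]
opening: 1.0
t 1.3 pos [ 0.2082 -0.5351  0.1969] shift [1.1304 1.5735 0.3865] turn [-0.0001 -0.0007  0.013 ] F [-0.39 -0.25 -0.33] T [ 0.01 -0.02 -0.01] open 1.0
```

```bash
python3 -m pendant '[[[0.1615,0.225,0,0,0,0.013],[0.1615,0.225,0,0,0,0],[0.1615,0.225,0,0,0,0],[0.1615,0.225,0,0,0,0],[0.1615,0.225,0,0,0,0],[0.1615,0.225,0,0,0,0],[0.1615,0.225,0,0,0,0],[0,0,0,0,0,0]]]' 0; python3 -c "
from h import *
delta((.496,-.2755,.1),94)"
```

```text
time_s: 2.3
eef_pos: [0.5178, -0.2845, 0.1976]
eef_rot: [0.001, 0.697, 0.717, 0.0]
wrist_force: [-0.1, 0.1, 1.1]
opening: 0.997
t 2.3 pos [ 0.5178 -0.2845  0.1976] shift [ 0.0484 -0.1086  0.4877] turn [ 0.0005  0.0001 -0.0132] F [-0.09  0.1   1.08] T [-0.02  0.01 -0.01] open 0.997
```

```bash
python3 -m pendant '[[[0.048,-0.108,0,0,0,-0.013],[0,0,0,0,0,0],[0,0,0.16,0,0,0],[0,0,0.16,0,0,0],[0,0,0.16,0,0,0],[0,0,0,0,0,0],[0,0,0,0,0,0]]]' 0; python3 -c "
from h import *
delta((.496,-.2755,.1),94)"
```

```text
time_s: 3.18
eef_pos: [0.497, -0.2821, 0.1019]
eef_rot: [0.004, 0.69, 0.723, -0.0]
wrist_force: [0.1, 0.4, 0.9]
opening: 1.001
t 3.17 pos [ 0.497  -0.2821  0.1019] shift [ 0.0331 -0.0034  0.0095] turn [ 0.0018  0.002  -0.0074] F [0.07 0.35 0.94] T [-0.01  0.   -0.06] open 1.001
```

```bash
python3 -m pendant '[[[0.033,-0.0034,0.009,0.002,0.002,-0.0074],[0,0,0,0,0,0],[0,0,0,0,0,0]]]' 0; python3 -c "
from h import *
delta((.496,-.2755,.022),94)
T=imaging.camera('top');S=imaging.camera('scene')
cv2.imwrite('pics/g1.png',np.hstack([cv2.resize(T['pixels'][160:270,320:450],None,fx=3,fy=3),cv2.resize(S['pixels'][105:215,220:340],None,fx=3,fy=3)]))
"
```

```text
time_s: 3.55
eef_pos: [0.4977, -0.2768, 0.1035]
eef_rot: [0.002, 0.682, 0.732, -0.0]
wrist_force: [-0.2, 0.5, 0.1]
opening: 1.001
t 3.55 pos [ 0.4977 -0.2768  0.1035] shift [ 0.0085 -0.0091  0.4075] turn [0.0009 0.0012 0.0002] F [-0.21  0.52  0.15] T [-0.02 -0.    0.  ] open 1.001
```

View pics/g1.png

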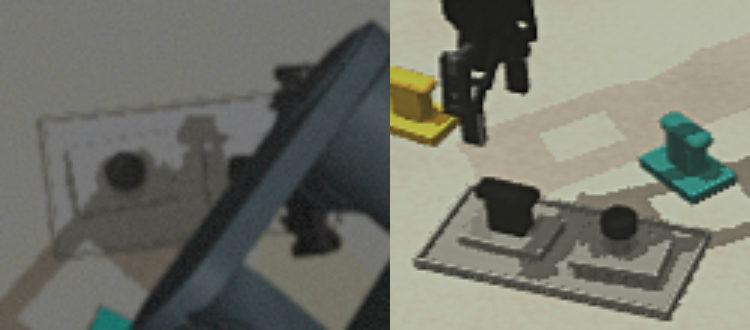

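The picture shows the open gripper above the black T handle, the jaws straddling it in x (scene view, handle at about (256,172) in the full frame). I'll go down.

```bash
python3 -m pendant '[[[0.008,-0.009,0.06,0.001,0.001,0],[0,0,0.08,0,0,0],[0,0,0.08,0,0,0],[0,0,0,0,0,0],[0,0,0,0,0,0]]]' 0; python3 -c "
from h import *
delta((.496,-.2755,.022),94)"
```

```text
time_s: 4.28
eef_pos: [0.4945, -0.2744, 0.0546]
eef_rot: [-0.002, 0.682, 0.731, -0.0]
wrist_force: [-0.3, 0.5, 0.1]
opening: 1.0
t 4.28 pos [ 0.4945 -0.2744  0.0546] shift [-0.0065  0.0075  0.1628] turn [-0.0009 -0.0007  0.0001] F [-0.25  0.45  0.08] T [ 0.01 -0.01 -0.02] open 1.0
```

```bash
python3 -m pendant '[[[-0.003,0.004,0.05,0,0,0],[0,0,0.05,0,0,0],[0,0,0.05,0,0,0],[0,0,0,0,0,0],[0,0,0,0,0,0]]]' 0; python3 -c "
from h import *
delta((.496,-.2755,.022),94)"
```

```text
time_s: 4.9
eef_pos: [0.4958, -0.2752, 0.0229]
eef_rot: [-0.001, 0.682, 0.731, -0.0]
wrist_force: [0.2, -0.3, 0.2]
opening: 0.998
t 4.9 pos [ 0.4958 -0.2752  0.0229] shift [-0.0015  0.0011  0.0047] turn [-0.0007 -0.0004  0.0001] F [ 0.23 -0.27  0.19] T [ 0.   -0.01 -0.01] open 0.998
```

```bash
python3 -m pendant '[[[0,0,0,0,0,0],[0,0,0,0,0,0],[0,0,0,0,0,0],[0,0,0,0,0,0],[0,0,0,0,0,0],[0,0,0,0,0,0],[0,0,0,0,0,0],[0,0,0,0,0,0]]]' 1; python3 -c "
from h import *
delta((.496,-.2755,.022),94)
S=imaging.camera('scene')
cv2.imwrite('pics/g2.png',cv2.resize(S['pixels'][105:215,220:340],None,fx=5,fy=5))"
```

```text
time_s: 5.9
eef_pos: [0.4963, -0.2758, 0.0241]
eef_rot: [-0.0, 0.682, 0.732, -0.0]
wrist_force: [-1.5, -0.2, 1.3]
opening: 0.283
t 5.9 pos [ 0.4963 -0.2758  0.0241] shift [ 0.0014 -0.0016  0.0106] turn [-0.0003  0.      0.0002] F [-1.46 -0.23  1.32] T [ 0.06 -0.   -0.01] open 0.283
```

View pics/g2.png

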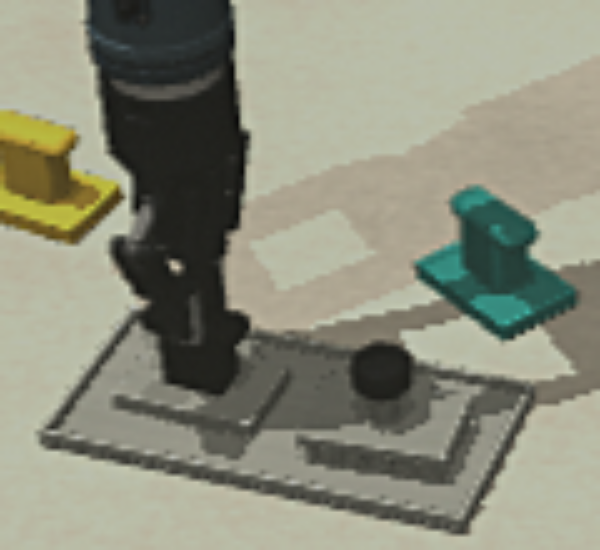

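```bash
python3 -m pendant '[[[0,0,-0.03,0,0,0],[0,0,-0.08,0,0,0],[0,0,-0.14,0,0,0],[0,0,-0.14,0,0,0],[0,0,-0.14,0,0,0],[0,0,-0.1,0,0,0],[0,0,0,0,0,0],[0,0,0,0,0,0]]]' 1; python3 -c "
from h import *
delta((.5397,.202,.15),85.45)"
```

```text
time_s: 6.95
eef_pos: [0.4956, -0.2748, 0.1574]
eef_rot: [-0.001, 0.682, 0.732, -0.0]
wrist_force: [-0.8, -0.4, -3.3]
opening: 0.283
t 6.95 pos [ 0.4956 -0.2748  0.1574] shift [2.3624 0.3872 0.038 ] turn [-0.0004 -0.0002  0.0477] F [-0.84 -0.44 -3.34] T [ 0.01  0.   -0.03] open 0.283
```

```bash
python3 -m pendant '[[[0,0,0,0,0,0.024],[0,0,0,0,0,0.024],[0,0,0,0,0,0],[0,0,0,0,0,0]]]' 1; python3 -c "
from h import *
delta((.5397,.202,.15),85.45)"
```

```text
time_s: 7.45
eef_pos: [0.4934, -0.2729, 0.153]
eef_rot: [-0.004, 0.736, 0.677, -0.001]
wrist_force: [0.7, 0.0, -3.5]
opening: 0.281
t 7.45 pos [ 0.4934 -0.2729  0.153 ] shift [2.3852 0.0345 0.0266] turn [-0.0023 -0.0016 -0.0011] F [ 0.74  0.04 -3.46] T [-0.02  0.    0.02] open 0.281
```

```bash
python3 -m pendant '[[[0.1,0.003,0,-0.001,-0.001,0],[0.22,0.003,0,0,0,0],[0.26,0.003,0,0,0,0],[0.26,0.003,0,0,0,0],[0.26,0.003,0,0,0,0],[0.26,0.003,0,0,0,0],[0.26,0.003,0,0,0,0],[0.26,0.003,0,0,0,0],[0.22,0.003,0,0,0,0],[0.1,0.003,0,0,0,0],[0,0,0,0,0,0],[0,0,0,0,0,0]]]' 1; python3 -c "
from h import *
delta((.5397,.202,.15),85.45)"
```

```text
time_s: 8.95
eef_pos: [0.5294, 0.1897, 0.1534]
eef_rot: [-0.003, 0.731, 0.682, 0.001]
wrist_force: [-0.1, -0.6, -3.2]
opening: 0.28
t 8.95 pos [0.5294 0.1897 0.1534] shift [0.065  0.0471 0.0174] turn [-0.0013 -0.0016  0.0029] F [-0.06 -0.57 -3.24] T [ 0.   -0.01  0.01] open 0.28
```

```bash
python3 -m pendant '[[[0.065,0.047,0,-0.001,-0.0015,0.003],[0,0,0,0,0,0],[0,0,0.08,0,0,0],[0,0,0.1,0,0,0],[0,0,0.08,0,0,0],[0,0,0,0,0,0],[0,0,0,0,0,0]]]' 1; python3 -c "
from h import *
delta((.5397,.202,.095),85.45)"
```

```text
time_s: 9.82
eef_pos: [0.5399, 0.1995, 0.097]
eef_rot: [-0.001, 0.736, 0.677, -0.001]
wrist_force: [0.2, -0.2, -2.8]
opening: 0.282
t 9.82 pos [0.5399 0.1995 0.097 ] shift [ 0.0125 -0.0019  0.0101] turn [-0.0009  0.0003 -0.0017] F [ 0.22 -0.18 -2.77] T [-0.02 -0.06 -0.03] open 0.282
```

```bash
python3 -m pendant '[[[0.0125,-0.002,0.005,-0.001,0,-0.0017],[0,0,0,0,0,0],[0,0,0,0,0,0]]]' 1; python3 -c "
from h import *
delta((.5397,.202,.095),85.45)
S=imaging.camera('scene');T=imaging.camera('top')
np.save('S.npy',S['pixels'])
cv2.imwrite('pics/f1.png',cv2.resize(S['pixels'][150:270,350:470],None,fx=5,fy=5,interpolation=2))
cv2.imwrite('pics/f1t.png',cv2.resize(T['pixels'][150:260,180:290],None,fx=5,fy=5,interpolation=2))"
```

```text
time_s: 10.2
eef_pos: [0.5408, 0.2025, 0.0976]
eef_rot: [0.001, 0.734, 0.679, 0.001]
wrist_force: [-0.4, -0.3, -2.9]
opening: 0.284
t 10.2 pos [0.5408 0.2025 0.0976] shift [-0.0027 -0.0055  0.0131] turn [0.0011 0.0001 0.0002] F [-0.4  -0.27 -2.93] T [ 0.02 -0.04 -0.02] open 0.284
```

View pics/f1.png

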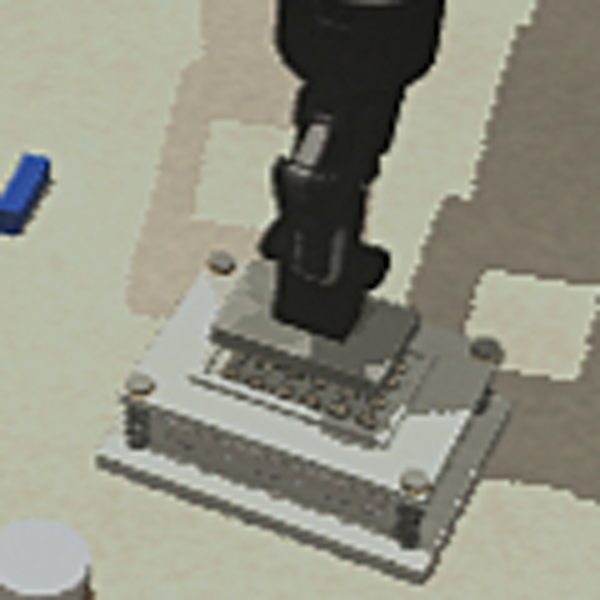

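View pics/f1t.png

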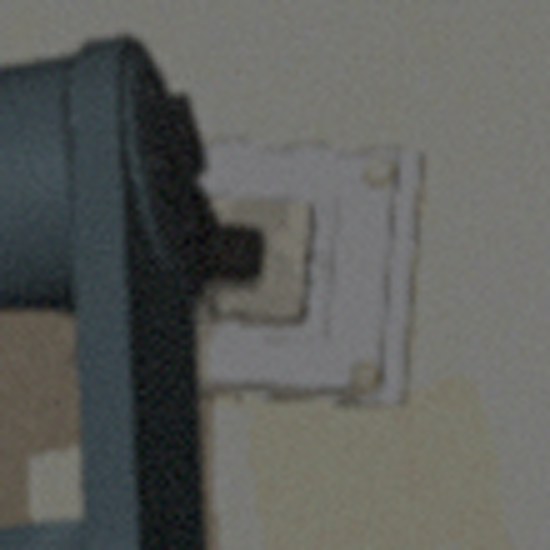

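Run:
```python
from h import *
np.set_printoptions(precision=4,suppress=True)
T=imaging.camera("top");S=imaging.camera("scene")
a=np.radians(-4.55);R=np.array([[np.cos(a),-np.sin(a)],[np.sin(a),np.cos(a)]]);c=np.array([.5408,.2025])
z=.0976-.0201+.012
ex=lambda L:c+np.array(L)@R.T
P=cast(S,un([(215,338),(383,385),(419,318)],5,(350,150)),z)[:,:2]; print("S",P-ex([(.03,-.045),(.03,.045),(-.03,.045)]))
P=cast(T,un([(310,202),(303,319)],5,(180,150)),z)[:,:2]; print("T",P-ex([(.03,-.045),(-.03,-.045)]))
```

```text
S [[ 0.0083  0.0031]
 [ 0.0013 -0.    ]
 [ 0.0062 -0.0016]]
T [[ 0.0007 -0.0003]
 [ 0.0005 -0.0014]]
```

Run:
```python
from h import *
p=np.load("S.npy"); im=cv2.resize(cv2.convertScaleAbs(p[200:245,382:452],alpha=1.3),None,fx=11,fy=11,interpolation=cv2.INTER_CUBIC)
S=imaging.camera("scene")
a=np.radians(-4.55);R=np.array([[np.cos(a),-np.sin(a)],[np.sin(a),np.cos(a)]]);c=np.array([.5408,.2025])
for zz,col in((.0895,(0,0,255)),(.0775,(255,0,0))):
  for l in[(.03,-.045),(.03,.045),(-.03,.045),(-.03,-.045)]:
    q=proj(S,[[*(c+R@np.array(l)),zz]])[0]; u=(q-[382,200]+.5)*11-.5; cv2.circle(im,tuple(int(v) for v in u),4,col,-1)
# rim
for l in[(.038,-.053),(.038,.053),(-.038,.053),(-.038,-.053)]:
    q=proj(S,[[*(np.array([.5397,.202])+R@np.array(l)),.056]])[0]; u=(q-[382,200]+.5)*11-.5; cv2.circle(im,tuple(int(v) for v in u),4,(0,255,0),-1)
cv2.imwrite("pics/f2.png",im)
```

```text
(no output)
```

View pics/f2.png

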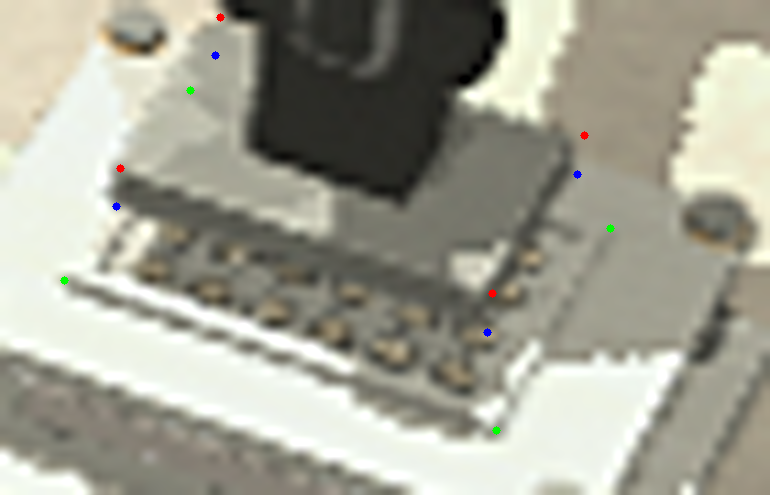

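```bash
python3 -m pendant '[[[-0.003,-0.008,0.04,0.001,0,0],[0,0,0.04,0,0,0],[0,0,0,0,0,0],[0,0,0,0,0,0]]]' 1; python3 -c "
from h import *
delta((.539,.202,.072),85.45)"
```

```text
time_s: 10.95
eef_pos: [0.5383, 0.2016, 0.0794]
eef_rot: [-0.001, 0.735, 0.679, -0.001]
wrist_force: [0.5, 0.1, -1.9]
opening: 0.279
t 10.95 pos [0.5383 0.2016 0.0794] shift [0.0021 0.0036 0.0368] turn [-0.0006  0.0002  0.    ] F [ 0.51  0.05 -1.9 ] T [ 0.02 -0.03 -0.  ] open 0.279
```

```bash
python3 -m pendant '[[[0.001,0.003,0.012,0,0,0],[0,0,0.01,0,0,0],[0,0,0,0,0,0],[0,0,0,0,0,0]]]' 1; python3 -c "
from h import *
delta((.539,.202,.072),85.45)
S=imaging.camera('scene')
cv2.imwrite('pics/f3.png',cv2.resize(S['pixels'][200:250,375:455],None,fx=9,fy=9,interpolation=2))"
```

```text
time_s: 11.45
eef_pos: [0.5393, 0.2019, 0.0751]
eef_rot: [-0.0, 0.735, 0.679, -0.001]
wrist_force: [-0.8, -0.6, -2.8]
opening: 0.284
t 11.45 pos [0.5393 0.2019 0.0751] shift [ 0.0006 -0.0016  0.0153] turn [-0.0004  0.0001  0.    ] F [-0.83 -0.65 -2.76] T [ 0.06 -0.03  0.02] open 0.284
```

View pics/f3.png

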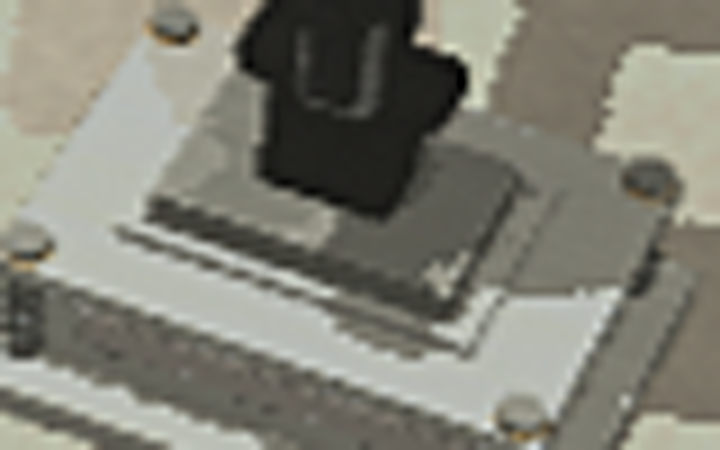

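The foot (front edge (150,210)–(450,315) in the crop) sits evenly within the rim outline, with no contact yet. Next I lower it in small steps while watching the force.

```bash
python3 -m pendant '[[[0,-0.001,0.012,0,0,0],[0,0,0,0,0,0],[0,0,0,0,0,0]]]' 1; python3 -m pendant '[[[0,0,0.008,0,0,0],[0,0,0,0,0,0],[0,0,0,0,0,0]]]' 1;python3 -c "
from h import *
delta((.539,.202,.072),85.45)"
```

```text
time_s: 11.88
eef_pos: [0.5392, 0.2019, 0.0726]
eef_rot: [-0.0, 0.735, 0.679, -0.0]
wrist_force: [1.3, 0.5, -3.3]
opening: 0.283
time_s: 12.25
eef_pos: [0.5395, 0.202, 0.0719]
eef_rot: [-0.0, 0.735, 0.679, -0.0]
wrist_force: [-0.3, -0.9, -1.2]
opening: 0.282
t 12.25 pos [0.5395 0.202  0.0719] shift [-0.0003 -0.0023 -0.0005] turn [-0.0001  0.0001  0.0001] F [-0.29 -0.93 -1.24] T [-0.04  0.19  0.02] open 0.282
```

```bash
for i in 1; do python3 -m pendant '[[[0,0,0.008,0,0,0],[0,0,0.008,0,0,0]]]' 1; python3 -m pendant '[[[0,0,0.008,0,0,0],[0,0,0.008,0,0,0]]]' 1; done; python3 -c "
from h import *
delta((.539,.202,.072),85.45)"
```

```text
time_s: 12.5
eef_pos: [0.5396, 0.2021, 0.0691]
eef_rot: [0.0, 0.734, 0.679, -0.0]
wrist_force: [-2.1, -0.9, 2.4]
opening: 0.28
time_s: 12.75
eef_pos: [0.5396, 0.2021, 0.0662]
eef_rot: [0.0, 0.734, 0.679, -0.0]
wrist_force: [-2.0, -0.3, 5.4]
opening: 0.282
t 12.75 pos [0.5396 0.2021 0.0662] shift [-0.0007 -0.003  -0.0291] turn [0.     0.0001 0.0001] F [-2.   -0.33  5.35] T [-0.13  0.63  0.01] open 0.282
```

```bash
python3 -m pendant '[[[0,-0.003,0.007,0,0,0],[0,0,0.006,0,0,0]]]' 1; python3 -m pendant '[[[0,0,0.006,0,0,0],[0,0,0.006,0,0,0]]]' 1;  python3 -c "
from h import *
delta((.539,.202,.072),85.45)"
```

```text
time_s: 13.0
eef_pos: [0.5397, 0.2021, 0.0642]
eef_rot: [0.001, 0.734, 0.679, 0.0]
wrist_force: [-3.1, -0.5, 5.9]
opening: 0.28
time_s: 13.25
eef_pos: [0.5397, 0.2022, 0.0625]
eef_rot: [0.001, 0.734, 0.679, 0.0]
wrist_force: [-4.2, -1.0, 8.2]
opening: 0.282
t 13.25 pos [0.5397 0.2022 0.0625] shift [-0.0012 -0.0034 -0.0474] turn [0.0004 0.     0.0002] F [-4.2  -0.97  8.19] T [-0.1   0.91 -0.05] open 0.282
```

```bash
python3 -m pendant '[[[0,-0.006,0.005,0,0,0],[0,-0.006,0.005,0,0,0]]]' 1;  python3 -c "
from h import *
delta((.539,.202,.072),85.45)
S=imaging.camera('scene')
cv2.imwrite('pics/f4.png',cv2.resize(S['pixels'][195:275,365:455],None,fx=8,fy=7,interpolation=2))"
```

```text
time_s: 13.5
eef_pos: [0.5394, 0.2023, 0.0622]
eef_rot: [0.002, 0.734, 0.679, 0.002]
wrist_force: [-0.8, -2.0, 7.1]
opening: 0.283
t 13.5 pos [0.5394 0.2023 0.0622] shift [-0.0016 -0.0015 -0.049 ] turn [ 0.0018 -0.0001  0.0002] F [-0.79 -2.05  7.06] T [-0.24  0.38 -0.03] open 0.283
```

View pics/f4.png

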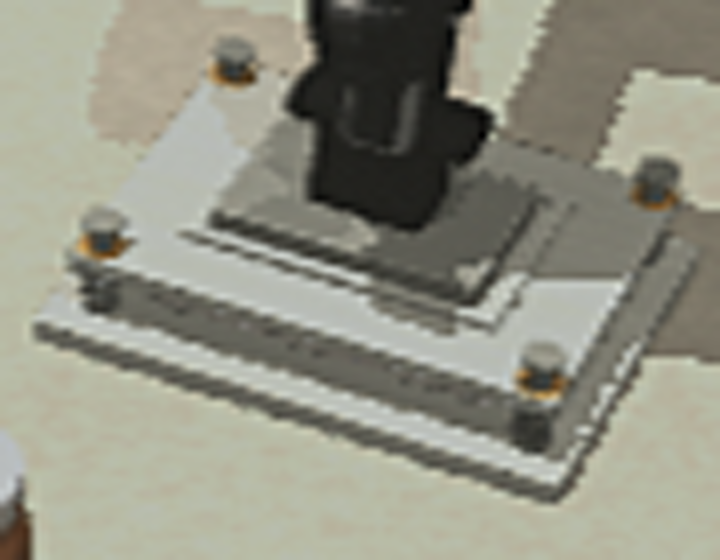

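```bash
python3 -m pendant '[[[0,-0.002,0.006,0.0015,0,0],[0,-0.002,0.006,0.0015,0,0]]]' 1;  python3 -m pendant '[[[0,-0.002,0.008,0.001,0,0]]]' 1;  python3 -c "
from h import *
delta((.539,.202,.072),85.45)"
```

```text
time_s: 13.8
eef_pos: [0.5397, 0.2022, 0.0615]
eef_rot: [-0.001, 0.734, 0.679, -0.0]
wrist_force: [-3.1, -0.2, 8.3]
opening: 0.281
time_s: 13.92
eef_pos: [0.5397, 0.2019, 0.0609]
eef_rot: [-0.001, 0.734, 0.679, -0.001]
wrist_force: [-5.7, -2.3, 15.5]
opening: 0.281
t 13.93 pos [0.5397 0.2019 0.0609] shift [-0.     -0.0038 -0.0555] turn [-0.0012  0.0001  0.0002] F [-5.65 -2.28 15.52] T [-0.43  1.34 -0.04] open 0.281
```

```bash
python3 -m pendant '[[[0,-0.004,0.008,-0.0005,0,0]]]' 1;  python3 -m pendant '[[[0,-0.004,0.008,0,0,0]]]' 1;  python3 -c "
from h import *
delta((.539,.202,.072),85.45)"
```

```text
time_s: 14.05
eef_pos: [0.5396, 0.2019, 0.0608]
eef_rot: [-0.0, 0.734, 0.679, -0.001]
wrist_force: [-5.4, -1.6, 15.2]
opening: 0.283
time_s: 14.18
eef_pos: [0.5396, 0.202, 0.0607]
eef_rot: [0.0, 0.734, 0.679, -0.0]
wrist_force: [-4.6, -2.1, 12.3]
opening: 0.28
t 14.18 pos [0.5396 0.202  0.0607] shift [-0.0001 -0.0028 -0.0563] turn [0.0001 0.0002 0.0003] F [-4.56 -2.05 12.28] T [-0.31  0.98 -0.08] open 0.28
```

```bash
python3 -m pendant '[[[0,-0.004,0.010,0,0,0]]]' 1;  python3 -m pendant '[[[0,-0.004,0.011,0,0,0]]]' 1;  python3 -c "
from h import *
delta((.539,.202,.072),85.45)"
```

```text
time_s: 14.3
eef_pos: [0.5395, 0.202, 0.0607]
eef_rot: [0.001, 0.734, 0.679, 0.0]
wrist_force: [-7.5, -2.5, 18.5]
opening: 0.283
time_s: 14.42
eef_pos: [0.5395, 0.202, 0.0606]
eef_rot: [0.001, 0.734, 0.679, 0.001]
wrist_force: [-8.4, -2.5, 18.1]
opening: 0.277
t 14.43 pos [0.5395 0.202  0.0606] shift [-0.0001 -0.0023 -0.0571] turn [0.0011 0.0002 0.0003] F [-8.37 -2.46 18.12] T [-0.42  1.5  -0.05] open 0.277
```

```bash
python3 -m pendant '[[[0,-0.006,0.011,0.0005,0,0],[0,-0.006,0.011,0.0005,0,0]]]' 1; python3 -m pendant '[[[0,-0.006,0.011,0.0003,0,0],[0,-0.006,0.011,0.0003,0,0]]]' 1;  python3 -c "
from h import *
delta((.539,.202,.072),85.45)"
```

```text
time_s: 14.68
eef_pos: [0.5394, 0.202, 0.0605]
eef_rot: [0.002, 0.734, 0.679, 0.002]
wrist_force: [-6.0, -2.6, 15.8]
opening: 0.283
time_s: 14.92
eef_pos: [0.5393, 0.202, 0.0604]
eef_rot: [0.003, 0.734, 0.679, 0.003]
wrist_force: [-7.3, -3.0, 16.0]
opening: 0.283
t 14.93 pos [0.5393 0.202  0.0604] shift [-0.0001 -0.0012 -0.0579] turn [0.0026 0.0002 0.0004] F [-7.25 -3.05 16.04] T [-0.46  1.15 -0.01] open 0.283
```

```bash
python3 -m pendant '[[[0,-0.002,0.011,0.001,0,0],[0,-0.002,0.011,0.001,0,0]]]' 1; python3 -m pendant '[[[0,-0.003,0.011,0.001,0,0],[0,-0.003,0.011,0.001,0,0]]]' 1;  python3 -c "
from h import *
delta((.539,.202,.072),85.45)"
```

```text
time_s: 15.18
eef_pos: [0.5396, 0.202, 0.0606]
eef_rot: [0.002, 0.734, 0.679, 0.001]
wrist_force: [-8.9, -2.6, 19.7]
opening: 0.279
time_s: 15.42
eef_pos: [0.5396, 0.2019, 0.0607]
eef_rot: [0.0, 0.734, 0.679, -0.001]
wrist_force: [-8.6, -2.9, 19.7]
opening: 0.281
t 15.43 pos [0.5396 0.2019 0.0607] shift [-0.     -0.0031 -0.0564] turn [-0.0001  0.0004  0.0006] F [-8.63 -2.93 19.72] T [-0.44  1.53 -0.09] open 0.281
```

```bash
python3 -m pendant '[[[0,-0.003,0.0105,0.0004,0,0],[0,-0.003,0.0105,0.0004,0,0],[0,-0.003,0.0105,0.0004,0,0],[0,-0.003,0.0105,0.0004,0,0]]]' 1; python3 -c "
from h import *
delta((.539,.202,.072),85.45)
S=imaging.camera('scene')
cv2.imwrite('pics/f5.png',cv2.resize(S['pixels'][195:275,365:455],None,fx=8,fy=7,interpolation=2))"
```

```text
time_s: 15.92
eef_pos: [0.5396, 0.2019, 0.0607]
eef_rot: [0.0, 0.734, 0.679, -0.001]
wrist_force: [-7.8, -2.1, 17.9]
opening: 0.28
t 15.93 pos [0.5396 0.2019 0.0607] shift [ 0.     -0.0032 -0.0563] turn [-0.0002  0.0005  0.0006] F [-7.78 -2.13 17.86] T [-0.38  1.47 -0.05] open 0.28
```

View pics/f5.png

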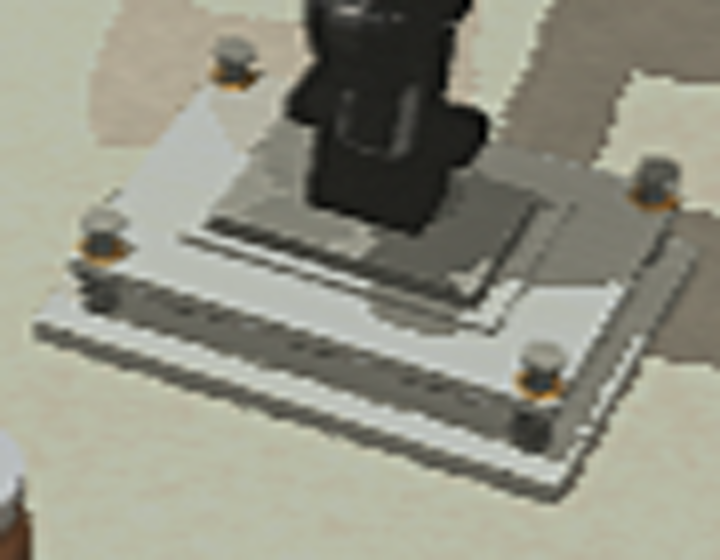

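The plate looks low and level, with the block flat inside the rim. I'll keep bearing for another 1.5 s or so.

```bash
python3 -m pendant '[[[0,-0.003,0.011,0.0004,0,0],[0,-0.003,0.011,0.0004,0,0],[0,-0.003,0.011,0.0004,0,0],[0,-0.003,0.011,0.0004,0,0],[0,-0.003,0.011,0.0004,0,0],[0,-0.003,0.011,0.0004,0,0]]]' 1; python3 -m pendant '[[[0,-0.003,0.011,0.0004,0,0],[0,-0.003,0.011,0.0004,0,0],[0,-0.003,0.011,0.0004,0,0],[0,-0.003,0.011,0.0004,0,0],[0,-0.003,0.011,0.0004,0,0],[0,-0.003,0.011,0.0004,0,0]]]' 1; python3 -c "
from h import *
delta((.539,.202,.1),85.45)"
```

```text
time_s: 16.73
eef_pos: [0.5396, 0.2019, 0.0607]
eef_rot: [0.0, 0.734, 0.679, -0.001]
wrist_force: [-8.1, -3.4, 17.6]
opening: 0.281
time_s: 17.48
eef_pos: [0.5396, 0.2019, 0.0608]
eef_rot: [0.001, 0.734, 0.679, -0.001]
wrist_force: [-7.6, -1.9, 17.7]
opening: 0.28
t 17.48 pos [0.5396 0.2019 0.0608] shift [-0.0003 -0.0034 -0.1962] turn [-0.0004  0.0009  0.0007] F [-7.59 -1.91 17.67] T [-0.4   1.49 -0.07] open 0.28
```

```bash
python3 -m pendant '[[[0,-0.003,0.0125,0.0004,0,0],[0,-0.003,0.0125,0.0004,0,0]]]' 1; python3 -m pendant '[[[0,-0.003,0.0125,0.0002,0,0],[0,-0.003,0.0125,0.0002,0,0],[0,-0.003,0.0125,0.0002,0,0],[0,-0.003,0.0125,0.0002,0,0],[0,-0.003,0.0125,0.0002,0,0],[0,-0.003,0.0125,0.0002,0,0],[0,-0.003,0.0125,0.0002,0,0],[0,-0.003,0.0125,0.0002,0,0],[0,-0.003,0.0125,0.0002,0,0],[0,-0.003,0.0125,0.0002,0,0]]]' 1; python3 -c "
from h import *
delta((.539,.202,.1),85.45)"
```

```text
time_s: 17.73
eef_pos: [0.5396, 0.2019, 0.0607]
eef_rot: [0.001, 0.734, 0.679, -0.002]
wrist_force: [-8.7, -2.6, 20.7]
opening: 0.281
time_s: 18.98
eef_pos: [0.5395, 0.2018, 0.0605]
eef_rot: [0.003, 0.734, 0.679, -0.0]
wrist_force: [-9.3, -2.9, 20.1]
opening: 0.285
t 18.98 pos [0.5395 0.2018 0.0605] shift [-0.0003 -0.0017 -0.1973] turn [0.0014 0.0015 0.0008] F [-9.31 -2.86 20.1 ] T [-0.45  1.82 -0.13] open 0.285
```

Solid. Now I ease off slowly, straight up.

```bash
python3 -m pendant '[[[0,-0.003,0.006,0,0,0],[0,-0.003,0,0.0005,0.0005,0],[0,-0.002,-0.006,0.0005,0.0005,0],[0,0,-0.008,0,0,0],[0,0,-0.01,0,0,0],[0,0,-0.01,0,0,0]]]' 1; python3 -m pendant '[[[0,0,-0.012,0,0,0],[0,0,-0.012,0,0,0],[0,0,-0.012,0,0,0],[0,0,-0.012,0,0,0]]]' 1; python3 -c "
from h import *
delta((.539,.202,.15),85.45)"
```

```text
time_s: 19.73
eef_pos: [0.5395, 0.2021, 0.0699]
eef_rot: [0.002, 0.734, 0.679, 0.001]
wrist_force: [-1.8, 0.3, 2.1]
opening: 0.281
time_s: 20.23
eef_pos: [0.5389, 0.202, 0.0782]
eef_rot: [0.002, 0.734, 0.679, 0.001]
wrist_force: [-0.9, -0.0, -3.2]
opening: 0.283
t 20.23 pos [0.5389 0.202  0.0782] shift [-3.000e-04  1.700e-03 -3.592e-01] turn [0.0012 0.0002 0.0006] F [-0.9  -0.   -3.17] T [-0.02 -0.04  0.01] open 0.283
```

```bash
python3 -m pendant '[[[0,0.002,-0.03,0.001,0,0],[0,0,-0.06,0,0,0],[0,0,-0.1,0,0,0],[0,0,-0.1,0,0,0],[0,0,-0.07,0,0,0],[0,0,0,0,0,0],[0,0,0,0,0,0]]]' 1; python3 -c "
from h import *
delta((.496,-.2755,.15),85.45)
S=imaging.camera('scene')
cv2.imwrite('pics/f6.png',cv2.resize(S['pixels'][155:275,345:465],None,fx=5,fy=5,interpolation=2))"
```

```text
time_s: 21.1
eef_pos: [0.5397, 0.2021, 0.1552]
eef_rot: [0.001, 0.734, 0.679, 0.001]
wrist_force: [-0.1, -1.1, -3.0]
opening: 0.285
t 21.1 pos [0.5397 0.2021 0.1552] shift [-2.3978 -0.0329  0.0266] turn [0.0007 0.0001 0.0006] F [-0.12 -1.12 -2.96] T [-0.02  0.02  0.01] open 0.285
```

View pics/f6.png

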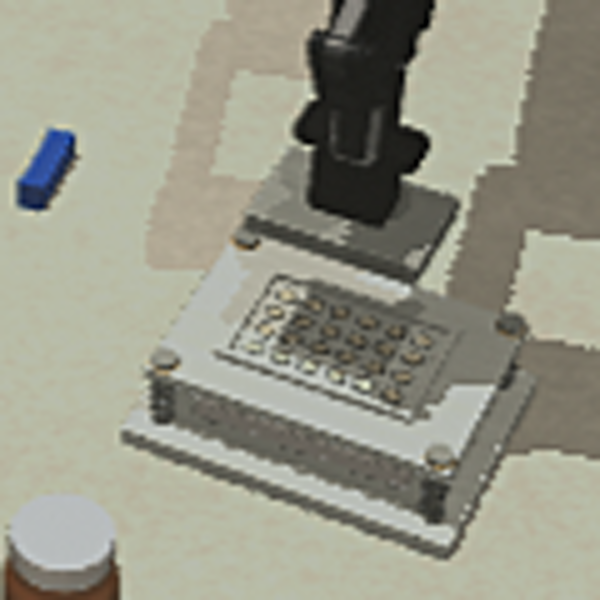

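The plate is back up against the post heads and level, and the block is held clear above it. Now the return trip.

```bash
python3 -m pendant '[[[-0.1,-0.003,0,0,0,0],[-0.22,-0.003,0,0,0,0],[-0.26,-0.003,0,0,0,0],[-0.26,-0.003,0,0,0,0],[-0.26,-0.003,0,0,0,0],[-0.26,-0.003,0,0,0,0],[-0.26,-0.003,0,0,0,0],[-0.26,-0.003,0,0,0,0],[-0.22,-0.003,0,0,0,0],[-0.1,-0.003,0,0,0,0],[0,0,0,0,0,0],[0,0,0,0,0,0]]]' 1; python3 -c "
from h import *
delta((.4963,-.2758,.15),94)"
```

```text
time_s: 22.65
eef_pos: [0.4886, -0.2553, 0.148]
eef_rot: [-0.004, 0.735, 0.678, -0.003]
wrist_force: [0.5, -0.2, -2.2]
opening: 0.283
t 22.65 pos [ 0.4886 -0.2553  0.148 ] shift [-0.0992  0.0462 -0.0106] turn [-0.0033 -0.0005 -0.0476] F [ 0.5  -0.23 -2.15] T [-0.01 -0.1  -0.05] open 0.283
```

```bash
python3 -m pendant '[[[-0.099,0.046,0,-0.003,0,-0.024],[0,0,0,0,0,-0.024],[0,0,0,0,0,0],[0,0,0,0,0,0]]]' 1; python3 -c "
from h import *
delta((.4963,-.2758,.05),94)"
```

```text
time_s: 23.15
eef_pos: [0.4972, -0.2701, 0.1473]
eef_rot: [-0.002, 0.678, 0.735, 0.001]
wrist_force: [-0.4, 0.3, -3.6]
opening: 0.278
t 23.15 pos [ 0.4972 -0.2701  0.1473] shift [-0.0297 -0.006   0.4865] turn [-0.0004 -0.0012  0.0034] F [-0.4   0.34 -3.59] T [ 0.03  0.01 -0.03] open 0.278
```

```bash
python3 -m pendant '[[[-0.029,-0.005,0,0,-0.001,0.0034],[0,0,0,0,0,0],[0,0,0.1,0,0,0],[0,0,0.14,0,0,0],[0,0,0.14,0,0,0],[0,0,0.09,0,0,0],[0,0,0,0,0,0],[0,0,0,0,0,0]]]' 1; python3 -c "
from h import *
delta((.4963,-.2758,.024),94)"
```

```text
time_s: 24.15
eef_pos: [0.4983, -0.2771, 0.0531]
eef_rot: [0.002, 0.683, 0.73, -0.0]
wrist_force: [0.7, -0.1, -2.0]
opening: 0.282
t 24.15 pos [ 0.4983 -0.2771  0.0531] shift [ 0.0077 -0.0098  0.1453] turn [ 0.0006  0.0008 -0.001 ] F [ 0.73 -0.14 -1.99] T [ 0.   -0.01 -0.06] open 0.282
```

```bash
python3 -m pendant '[[[0.005,-0.008,0.04,0.0005,0.0005,0],[0,0,0.04,0,0,0],[0,0,0.03,0,0,0],[0,0,0,0,0,0],[0,0,0,0,0,0]]]' 1; python3 -c "
from h import *
delta((.4963,-.2758,.024),94)"
```

```text
time_s: 24.78
eef_pos: [0.498, -0.2774, 0.0318]
eef_rot: [0.002, 0.683, 0.73, -0.0]
wrist_force: [-0.1, -0.3, -2.1]
opening: 0.284
t 24.77 pos [ 0.498  -0.2774  0.0318] shift [ 0.0087 -0.0079  0.0389] turn [ 0.0009  0.0012 -0.001 ] F [-0.11 -0.32 -2.12] T [-0.02 -0.   -0.03] open 0.284
```

```bash
python3 -m pendant '[[[0.006,-0.006,0.012,0.001,0.001,0],[0,0,0.012,0,0,0],[0,0,0,0,0,0]]]' 1;  python3 -m pendant '[[[0,0,0.007,0,0,0],[0,0,0,0,0,0]]]' 1; python3 -m pendant '[[[0,0,0.005,0,0,0],[0,0,0,0,0,0]]]' 1; python3 -c "
from h import *
delta((.4963,-.2758,.024),94)"
```

```text
time_s: 25.15
eef_pos: [0.4968, -0.2764, 0.027]
eef_rot: [0.0, 0.683, 0.73, -0.0]
wrist_force: [0.0, 0.6, -3.4]
opening: 0.281
time_s: 25.4
eef_pos: [0.4969, -0.2764, 0.0256]
eef_rot: [0.0, 0.683, 0.73, -0.0]
wrist_force: [-0.7, -0.0, -4.0]
opening: 0.284
time_s: 25.65
eef_pos: [0.4969, -0.2764, 0.0246]
eef_rot: [0.0, 0.683, 0.73, -0.0]
wrist_force: [-0.6, 0.0, -2.6]
opening: 0.279
t 25.65 pos [ 0.4969 -0.2764  0.0246] shift [ 0.0034 -0.0029  0.0028] turn [ 0.      0.0003 -0.001 ] F [-0.58  0.03 -2.65] T [-0.03  0.05 -0.02] open 0.279
```

```bash
python3 -m pendant '[[[0,0,0.004,0,0,0],[0,0,0,0,0,0]]]' 1; python3 -m pendant '[[[0,0,0.004,0,0,0],[0,0,0,0,0,0]]]' 1
```

```text
time_s: 25.9
eef_pos: [0.497, -0.2767, 0.0241]
eef_rot: [0.001, 0.683, 0.73, -0.0]
wrist_force: [-0.6, -0.3, -2.4]
opening: 0.286
time_s: 26.15
eef_pos: [0.4971, -0.2768, 0.0242]
eef_rot: [0.001, 0.683, 0.73, -0.0]
wrist_force: [-0.6, 0.6, -3.0]
opening: 0.286
```

```bash
python3 -m pendant '[[[0,0,0.006,0,0,0],[0,0,0.004,0,0,0]]]' 1; python3 -m pendant '[[[0,0,0.004,0,0,0],[0,0,0.004,0,0,0]]]' 1
```

```text
time_s: 26.4
eef_pos: [0.4971, -0.2769, 0.0241]
eef_rot: [0.001, 0.683, 0.73, -0.001]
wrist_force: [-3.7, 3.6, 6.4]
opening: 0.28
time_s: 26.65
eef_pos: [0.4971, -0.2769, 0.0241]
eef_rot: [0.0, 0.683, 0.731, -0.001]
wrist_force: [-3.9, 3.0, 6.2]
opening: 0.284
```

The block is seated on the tray floor. I relax the push, open the jaws and retreat.

```bash
python3 -m pendant '[[[0,0,0,0,0,0]]]' 1; python3 -m pendant '[[[0,0,0,0,0,0],[0,0,0,0,0,0],[0,0,0,0,0,0],[0,0,0,0,0,0],[0,0,0,0,0,0],[0,0,0,0,0,0],[0,0,0,0,0,0],[0,0,0,0,0,0]]]' 0; python3 -m pendant '[[[0,0,-0.04,0,0,0],[0,0,-0.08,0,0,0],[0,0,-0.14,0,0,0],[0,0,-0.2,0,0,0],[0,0,-0.2,0,0,0],[0,0,-0.1,0,0,0],[0,0,0,0,0,0]]]' 0
```

```text
time_s: 26.78
eef_pos: [0.4973, -0.2769, 0.0242]
eef_rot: [0.001, 0.683, 0.731, -0.001]
wrist_force: [-0.3, 0.2, -2.4]
opening: 0.277
time_s: 27.78
eef_pos: [0.498, -0.2776, 0.0242]
eef_rot: [0.002, 0.683, 0.73, -0.001]
wrist_force: [-0.1, -1.0, -0.7]
opening: 1.001
time_s: 28.65
eef_pos: [0.4987, -0.2778, 0.1881]
eef_rot: [0.004, 0.683, 0.731, -0.0]
wrist_force: [-0.4, 0.1, -0.7]
opening: 1.001
```

Next I move back toward the robot so the top view is clear.

```bash
python3 -m pendant '[[[-0.2,-0.1,-0.05,0,0,0],[-0.25,-0.15,0,0,0,0],[-0.25,-0.15,0,0,0,0],[-0.25,-0.15,0,0,0,0],[-0.1,-0.1,0,0,0,0],[0,0,0,0,0,0],[0,0,0,0,0,0],[0,0,0,0,0,0]]]' 0
python3 - <<'E'
from h import *
T=imaging.camera('top');S=imaging.camera('scene')
cv2.imwrite('pics/e_t.png',T["pixels"]);cv2.imwrite('pics/e_s.png',S["pixels"])
b=cv2.imread("pics/top0.png");a=cv2.imread("pics/scene0.png")
cv2.imwrite('pics/e_cmp.png',np.vstack([np.hstack([cv2.resize(x[150:255,190:445],None,fx=1.5,fy=2) for x in(b,T["pixels"])]),np.hstack([cv2.resize(x[130:290,220:460],None,fx=1.6,fy=2) for x in (a,S["pixels"])])[:, :766] if False else np.hstack([cv2.resize(x[130:290,220:475],None,fx=1.5,fy=2) for x in (a,S["pixels"])])]))
for im in(b,T["pixels"]):
    g=im.max(2)[185:245,385:430]; m=(g<60).astype(np.uint8); k=cv2.connectedComponentsWithStats(m); i=1+np.argmax(k[2][1:,4]); print(k[2][i],k[3][i], cast(T,k[3][i]+[385,185],.066))
E
```

```text
time_s: 29.65
eef_pos: [0.3796, -0.4975, 0.1938]
eef_rot: [0.001, 0.681, 0.732, 0.001]
wrist_force: [-0.1, -0.3, 0.8]
opening: 1.001
[ 11  26  24  11 224] [22.19642857 30.90178571] [[ 0.49590134 -0.27337013  0.066     ]]
[ 11  26  24  11 216] [22.35648148 30.47685185] [[ 0.49700554 -0.27382018  0.066     ]]
```

View pics/e_cmp.png

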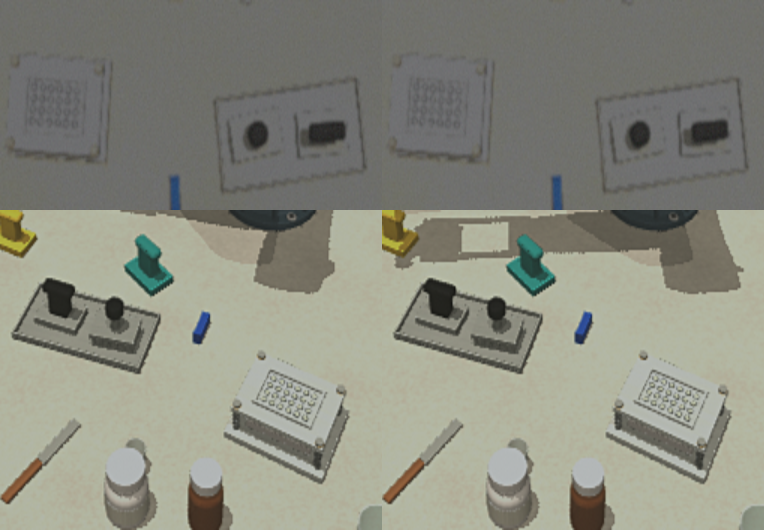

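View pics/e_s.png

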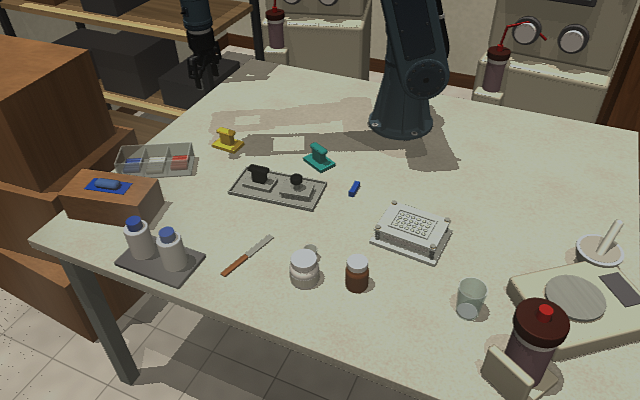

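Before and after match. The block stands in the tray about 1 mm from where it was, the plate is up, the bystanders look unmoved, and the arm is clear.

```bash
python3 -c "
from bench import ctrl
print(ctrl.hand_in())"
```

```text
the job is handed in; nothing more can be done
None
```

The capsules were pressed shut, the block is back in its place in the tray, and the job is handed in; it reports no verdict. The run ended at about 30 s of the 67 s allowed.

- **Press:** The plate met its stops at about 11 mm of travel. I bore down there with roughly 20–23 N on the plate for more than 3 s. That is the wrist reading of 17.6–20.7 N plus the block's own weight of about 3 N. The highest reading gave about 24 N, or about 25 N with the side force counted, well under 40 N. I read the force only at the end of each move.
- **Level:** The plate and block looked level in the picture taken during the hold. The tool was tilted by less than 0.01 rad each time I read it.
- **Return:** The plate sprang back up level. The block went back onto the tray floor, and the before and after pictures put it about 1 mm from where it started. I saw no change in the bystanders, and the gripper was open and clear of everything.

**Disagreements:**
- The scene camera put the held block up to about 2–3 mm further out in x than the top camera and the arm did. I split the difference, and the foot went inside the rim without touching it.
- A side force of about 8–9 N along x stayed on the tool during the hold. I took it to be friction under the block rather than contact with the rim, but did not confirm that. It caused no visible tilt or shift.

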